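# Copy a sample's corner angle to a swing fence with a bevel gauge

## Task

Pick up the bevel gauge by the fin on its stock and set it in the sample's corner: stock flat along the sample's rail, pushed along it until the blade has been swung flush against the sample's face and the gauge is firmly but gently home; let go and press the cam lever down flat to lock the blade there. Then carry the locked gauge to the swing fence, lay the stock along the fence's rail in the same way and push it home against the fence, so that the blade turns the fence to the sample's angle, and leave the gauge standing there. Turn the fence only with the gauge, never with the robot, do not force anything, and leave the other things on the worktop alone.

Things in the scene. Friction and masses are not known exactly. Their poses are not given: they have to be found in the camera images.
- gauge: Bevel gauge, loose, 0.3 to 0.5 kg. Origin under the blade's pivot, at worktop height. Wooden stock 30 mm wide (x +-15), 20 high, y = -12 to -112; +y = 'ahead', from the tail through the pivot; +x is the side that goes against a rail, -x the side to which the blade points. Round nose, radius 8, below the pivot. Grip fin on top: 12 wide (x), y = -62 to -100, 20 to 56 mm high.
- gauge_grip (a point): Grasp point in the fin, 81 mm behind the pivot, 44 mm above the gauge's underside; axes as the gauge's. Fingers close along x; fingertips stay above the stock's top, which is 24 mm below this point.
- blade_pivot (a point): Blade pivot, 23 mm above the gauge's underside; turns with the blade. Steel bar 20 wide, 6 thick on top of the stock, reaching 90 mm along this point's -x; hub round, radius 10; working edge = +y side, 10 mm from the pivot, tangent to the hub. Stiff pivot: turns only from 0.15 Nm (about 2 N at its tip) and stays, lever up or down. Starts leaning ahead, 22 to 38 degrees off square to the stock.
- lever (a joint): Cam lever over the blade's pivot, rad: 0 = up (28 degrees above level, unlocked), 0.56 = fully down (locked from 0.5). Axis across the stock at the pivot, 35 mm above the underside; arm 12 wide, 45 long, pointing back over the stock to the fin. Pressed down near its end it closes with 1 to 2 N and stays; its top is then about 39 mm above the underside.
- lever_pad (a point): Top of the lever's arm near its end, 36 mm from the lever's axis; moves with the lever. With the lever down it is 36 mm behind the pivot and about 38 mm above the underside.
- sample: Sample corner, fixed. Origin on the worktop where the rail's stock face meets the leaf's pin. Rail: bar x = 0 to +18 mm, 16 high, y = +18 to -162; its stock face x = 0 looks to -x, where the gauge goes. +y = 'ahead', towards the leaf. Its yaw equals the fence base's.
- sample_hinge (a point): On the sample leaf's pin, 20 mm up, turned with the leaf: rigid grey upright leaf along this point's -x, 115 mm long, 4 to 38 mm high. Its flat face is the -y side, looking back along the rail at the gauge; 80 to 105 degrees from 'ahead', differing each time. The face stands 12 to 32 mm in front of the pin: how far differs each time and is not measured, so the stop must be felt.
- fence_base: Base of the swing fence, fixed, parallel to the sample. Origin on the worktop on the rail's stock face, beside the fence's pin. Rail as the sample's: x = 0 to +18 mm, 16 high, y = +18 to -162, stock face x = 0 looking to -x.
- fence: Swing fence; origin on its pin, 20 mm to -x of the rail's stock face, worktop height. Plate along its -x for 85 mm and 16 mm the other way, 5 to 39 mm high; flat face = -y side, 10 to 26 mm from the pin (differs, not measured: feel the stop). Turns more easily than the blade (0.02 Nm), stays where left. Starts leaning back towards the coming gauge, 32 to 48 degrees off square.
- dropper_bottle: amber dropper bottle with black cap, 33x32x84 mm, standing; origin under its foot; bystander
- vial: small sample vial with black screw cap, 22 mm across, 52 tall; origin under its foot; bystander
- objective_can: black screw canister, 40 mm across, 51 tall; origin under its foot; bystander
- eyepiece: black spare eyepiece, 33 mm across, 45 tall; origin under its foot; bystander
- petri_dish: clear dish, 60 mm across, 13 high; origin under its foot; bystander
- adapter_ring: black ring, 39 mm across, 14 high; origin under its foot; bystander

How it is judged:
On the way, in this order (a step that is already met when the one before it is completed fails the run):
1. the gauge is pushed home in the sample's corner (3 N or more): stock along the rail (2 degrees, within 7 mm of it) and blade flush with the sample's face (2 degrees) (angle between the x axis of blade_pivot and the x axis of sample_hinge, either way round below 0.035 rad and angle between the y axis of gauge and the y axis of sample, either way round below 0.035 rad and x of gauge in the frame of sample above -0.022 m and contact force between gauge and sample above 3 N), for 0.3 s.
2. the lever is down while the gauge is still so set in the corner (value of joint lever above 0.5 rad and angle between the x axis of blade_pivot and the x axis of sample_hinge, either way round below 0.035 rad and angle between the y axis of gauge and the y axis of sample, either way round below 0.035 rad and x of gauge in the frame of sample above -0.022 m), for 0.2 s.
3. the locked gauge is pushed home against the fence (3 N or more), stock along its rail, and the fence has the sample's angle (value of joint lever above 0.5 rad and angle between the x axis of fence and the x axis of sample_hinge, either way round below 0.045 rad and angle between the y axis of gauge and the y axis of fence_base, either way round below 0.045 rad and x of gauge in the frame of fence_base above -0.024 m and contact force between gauge and fence_base above 3 N), for 0.3 s.
At the end, for the whole second after the job is handed in: The fence stands at the sample's angle to its rail within 2.6 degrees and is at rest; the gauge, lever still down, stands on the worktop along the fence's rail (2.6 degrees, within 15 mm of it), upright and at rest (angle between the x axis of fence and the x axis of sample_hinge, either way round below 0.045 rad and value of joint lever above 0.5 rad and angle between the y axis of gauge and the y axis of fence_base, either way round below 0.045 rad and x of gauge in the frame of fence_base above -0.03 m and angular speed of fence below 0.05 rad/s and linear speed of gauge below 0.02 m/s and angle between gauge's own z axis and vertical below 0.06 rad and height (world z) of gauge below 0.008 m); the robot touches nothing.
It fails at once if the robot touches the fence (0.5 N) (contact force between fence and the fingers above 0.5 N or contact force between fence and the arm above 0.5 N).
It fails at once if the gauge is forced against the sample or the fence with more than 25 N (contact force between gauge and sample above 25 N or contact force between gauge and fence_base above 25 N).
It fails at once if a bystander is moved more than 15 mm (distance of any of dropper_bottle, vial, objective_can, eyepiece, petri_dish, adapter_ring from where it was at the start of the episode above 0.015 m).
It also fails if it takes over 72 s, if anything falls off the work surface, if the arm or the gripper's body presses on something with over 40 N, if the wrist force passes 120 N, or if a joint passes its speed limit or range.

## Robot

A 6-joint arm with a two-finger parallel gripper is mounted at the origin on a cart in front of the work surface, level with it; the furniture and walls round the work are solid. World frame = base frame: x ahead of the robot, y to its left, z up, the work surface at z = 0. Lengths are in m, angles in rad, forces in N, time in s.
With the tool pointing down it reaches from about 0.375 to 0.9 m from the base axis. Payload 3.1 kg.
Tool frame: the origin (TCP) lies at the centre of the arm's flange, where the gripper is bolted on; the fingertips stand 182 mm ahead of it and the grasp point (between the pads) lies 164 mm ahead of it; z points along the fingers, y is the line along which they close (so a half turn about z gives the same grasp; the last joint's range is limited). The gripper opens to 87 mm and grips with 3 to 60 N. Pads are 19 mm wide; open, the fingers measure 117 mm over their backs; the gripper's body (75 mm by 190 mm) begins 51 mm behind the grasp point.
Start: joints at [1.081, 0.527, 1.433, -0, 1.181, -0.178], TCP at [0.191, 0.595, 0.405] pointing down, gripper open.
Joint ranges: [-3.08, 3.08], [-0.75, 2.2], [0.22, 2.44], [-1.43, 4.57], [0, 2.65], [-2.85, 2.85]. Speed limits (rad/s): [2.79, 2.79, 3.14, 3.14, 3.14, 3.14].

## Interface

Orientations are given as a unit quaternion [x, y, z, w].
In Python, from rig import * gives the robot as it stands.
- The arm moves only by the tool move_arm, never from a script. Its argument "commands" is a list that holds one entry, the list of rows, each a list of 6 numbers: the shift along the tool's x, y, z in units of 40 mm (1.0 is 40 mm), then the turn, a rotation vector about the tool's x, y, z in rad. A call has 1 to 12 rows; each row is the pose to reach, as a shift and turn from the pose commanded when the call began, along the tool's axes at that moment; what a row does not reach only later rows make up. A row lasts 1/8 s, in which the tool goes at most 62.5 mm and 10.7 degrees, less where a joint would pass 70% of its speed; a pose out of reach is approached as far as the arm can. A call with a gripper value outside its range is refused whole. "claw" is the closure, from -1 (fully open) to 1 (shut), so that 0 is half open, set as the call begins (left out, the last holds). The fingers move at their own pace and stop on an object; "squeeze" is the grip in N (left out, the last holds). Time passes only in rows, so rows that repeat a pose let the fingers close. It gives the time, the measured TCP pose, the force, the opening and the grip force at its end, in the units of the state.
- get_obs(): the state, without advancing time (a new reading comes with each control period).
- camera(name): name is "scene" or "top" or "wrist"; returns a dict with "pixels" (420x560x3 uint8, blue, green, red), "range_z" (420x560 float32, m along the optical axis (not along the pixel's ray), 0 where there is no reading), "camera_matrix" (3x3 intrinsics, pixels), "D" ([k1, k2, p1, p2, k3] as OpenCV has them; the pictures are not rectified), "extrinsics" (4x4, takes a point from world to camera coordinates). Camera axes: x right, y up, looking along -z (the intrinsics and any distortion apply to the point x, -y, -z); pixel columns grow to the right and rows downward; lengths in m; the calibration is good to about 2 mm. A picture is of the moment at which its call begins.
- hand_in(): hands the job in; it is judged then, once.
The state is a dict: "time": time; "q": joint angles; "joint_velocities": joint speeds; "joint_torque": joint torques, N m; "position": TCP position; "tool_rot": TCP orientation; "ft_force": force on the tool from outside, world axes, zero at the start; "moment": the same for the moment, N m; "grip_width": finger opening in m; "grip_force": force on a finger pad.
Only numpy, scipy, OpenCV 4.12 (cv2) and the standard library are available. Lean on these libraries where they do the work, as an engineer would, in place of code of your own. Each camera call takes 0.05 s, during which the arm holds its last target. There are 200 camera calls.

## Working session

There is one attempt and no reset: what is moved stays moved. The work goes in short steps, Python scripts to look and compute and a tool call to move; the robot and the scene stay as the last step left them, time stands still between calls to the robot, and variables do not carry over. Pictures are saved under pics/ and viewed, at most 10 in all, crops included, and the job is handed in when it is done.

Besides the shell and the picture viewer there is one more tool, called after "Call:" as name(argument=value, ...), one argument or row to a line, values as JSON. move_arm: Moves the arm, as the interface text tells. Its arguments: {"type":"object","properties":{"commands":{"type":"array","items":{"type":"array","items":{"type":"array","items":{"type":"number"}}}},"claw":{"type":"number"},"squeeze":{"type":"number"}},"required":["commands"]}

```bash
ls; mkdir -p pics; python3 - <<'E'
from rig import *
import cv2,numpy as np
o=get_obs();print(o)
for n in("top","scene"):
    c=camera(n);cv2.imwrite(f"pics/{n}0.png",c["pixels"]);np.savez(f"{n}0.npz",**c)
    print(n,c["camera_matrix"],c["D"],c["extrinsics"],(c["range_z"]>0).mean())
E
```

```text
pics
{'time': 0.0, 'q': array([ 1.08151051e+00,  5.28484358e-01,  1.43392408e+00, -3.44155984e-05,
        1.18141140e+00, -1.78510808e-01]), 'joint_velocities': array([-2.06329094e-04,  8.85713885e-04, -4.82258074e-05, -5.11246612e-04,
        7.95048334e-04, -9.37898213e-04]), 'joint_torque': array([ 6.67779568e-04, -4.40044713e+01, -1.76595962e+01,  6.33548666e-02,
        5.80525026e-02, -1.47984233e-04]), 'position': array([0.19093663, 0.59474994, 0.4037531 ]), 'tool_rot': array([ 1.54756380e-01,  9.87952034e-01, -1.05730801e-03, -3.49923191e-04]), 'ft_force': array([-0.3623766 ,  0.37635312, -0.19563098]), 'moment': array([-0.01519814, -0.00903464, -0.01296613]), 'grip_force': 0.0, 'grip_width': 0.08691184099452567}
top [[411.37260904   0.         282.38765   ]
 [  0.         411.37260904 216.59840215]
 [  0.           0.           1.        ]] [-0.08965  0.       0.       0.       0.     ] [[-1.35317331e-02 -9.99908032e-01  9.04967087e-04  2.32265857e-03]
 [ 9.96829871e-01 -1.34190999e-02  7.84228016e-02 -5.64927400e-01]
 [-7.84034453e-02  1.96329465e-03  9.96919779e-01 -1.24746431e+00]
 [ 0.00000000e+00  0.00000000e+00  0.00000000e+00  1.00000000e+00]] 0.996109693877551
scene [[401.14876086   0.         283.07631321]
 [  0.         401.14876086 209.28830666]
 [  0.           0.           1.        ]] [-0.07649897  0.          0.          0.          0.        ] [[-0.6134774  -0.78942008 -0.02148061  0.31672974]
 [ 0.43281293 -0.35885205  0.82698136 -0.30827212]
 [-0.66054405  0.49803729  0.56181884 -0.63950892]
 [ 0.          0.          0.          1.        ]] 0.9957908163265307
```

View pics/top0.png

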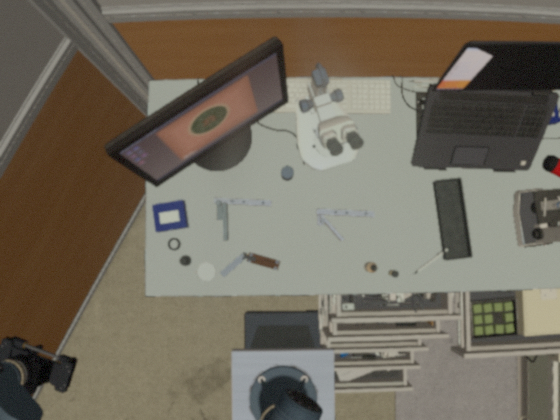

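View pics/scene0.png

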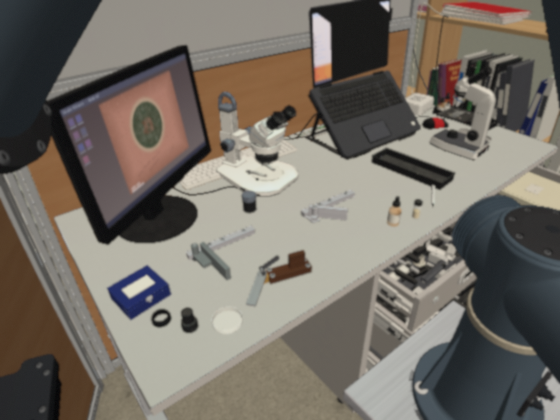

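The top view shows the gauge with its brown stock at px (262,261), pivot near (245,256) and blade towards (222,275). The sample rail runs along (220–270,202) with its leaf going down to (226,240). The fence rail runs along (318–370,213) with the plate leaning to (340,240). Ahead is image-left (+y).

```bash
cat > h.py <<'E'
import numpy as np,cv2
from scipy.spatial.transform import Rotation as R
def ray(c,uv):
    p=cv2.undistortPoints(np.array(uv,float).reshape(-1,1,2),c["camera_matrix"],c["D"]).reshape(-1,2)
    E=c["extrinsics"];d=np.c_[p[:,0],-p[:,1],-np.ones(len(p))]@E[:3,:3]
    o=-E[:3,:3].T@E[:3,3];return o,d
def plane(c,uv,z):
    o,d=ray(c,uv);return o+d*((z-o[2])/d[:,2])[:,None]
def cloud(c):
    h,w=c["range_z"].shape;u,v=np.meshgrid(np.arange(w),np.arange(h))
    o,d=ray(c,np.c_[u.ravel(),v.ravel()]);return (o+d*c["range_z"].reshape(-1,1)).reshape(h,w,3)
E
python3 - <<'E'
from h import *
c=dict(np.load("top0.npz"));
n=["stock tail","pivot","bladetip","sampR","sampL","sampPin","leafend","fenceR","fenceL","fenceplate end","dish","eyep","objcan?","bottle","vial"]
uv=[(277,264),(247,257),(223,274),(270,203),(218,202),(224,205),(226,240),(370,214),(318,214),(340,240),(206,270),(185,260),(287,172),(370,267),(394,273)]
z=[.02,.023,.023,.016,.016,.03,.038,.016,.016,.039,.01,.04,.05,.08,.05]
P=cloud(c)
for a,b,k in zip(n,uv,z): print(a,plane(c,[b],k)[0].round(3),P[b[1],b[0]].round(3))
from rig import *
w=camera("wrist");cv2.imwrite("pics/w0.png",w["pixels"]);E=w["extrinsics"]
print(-E[:3,:3].T@E[:3,3],E[:3,:3],get_obs()["position"],R.from_quat(get_obs()["tool_rot"]).as_matrix())
E
```

```text
stock tail [0.419 0.013 0.02 ] [0.419 0.013 0.021]
pivot [0.442 0.105 0.023] [0.443 0.103 0.049]
bladetip [0.391 0.179 0.023] [0.391 0.179 0.024]
sampR [0.608 0.033 0.016] [0.608 0.033 0.02 ]
sampL [0.614 0.195 0.016] [0.611 0.191 0.04 ]
sampPin [0.603 0.174 0.03 ] [0.601 0.172 0.043]
leafend [0.495 0.167 0.038] [ 0.496  0.173 -0.002]
fenceR [ 0.57  -0.278  0.016] [ 0.57 -0.28  0.01]
fenceL [ 0.572 -0.116  0.016] [ 0.572 -0.116  0.012]
fenceplate end [ 0.49  -0.179  0.039] [ 0.49  -0.182  0.019]
dish [0.403 0.234 0.01 ] [0.403 0.234 0.006]
eyep [0.435 0.292 0.04 ] [0.436 0.29  0.047]
objcan? [ 0.699 -0.021  0.05 ] [ 0.698 -0.021  0.054]
bottle [ 0.409 -0.26   0.08 ] [ 0.408 -0.263  0.065]
vial [ 0.388 -0.339  0.05 ] [ 0.388 -0.339  0.05 ]
[0.12829614 0.61594102 0.38398585] [[ 0.30528292  0.95225953 -0.00203261]
 [-0.92328839  0.29547125 -0.24542879]
 [-0.23311133  0.0768019   0.96941249]] [0.19099386 0.59483112 0.40398722] [[-9.52090064e-01  3.05816823e-01 -7.62187811e-04]
 [ 3.05817654e-01  9.52088932e-01 -1.49280201e-03]
 [ 2.69146611e-04 -1.65437245e-03 -9.99998595e-01]]
```

```bash
cat >> h.py <<'E'
def row(o,p,yaw):
    # yaw = world heading of tool x; tool z down
    x=np.array([np.cos(yaw),np.sin(yaw),0]);z=np.array([0,0,-1.]);T=np.c_[x,np.cross(z,x),z]
    C=R.from_quat(o["tool_rot"]).as_matrix()
    return np.r_[C.T@(np.array(p)-o["position"])/.04,R.from_matrix(C.T@T).as_rotvec()].round(3).tolist()
E
python3 -c "
from h import *
from rig import *
print(row(get_obs(),[.5,.12,.40],np.pi/2))"
```

```text
[-10.985, -8.939, 0.112, -0.002, 0.001, 1.26]
```

Call:
move_arm(
  commands=[
    [[-10.985,-8.939,0.112,-0.002,0.001,1.26],[-10.985,-8.939,0.112,-0.002,0.001,1.26],[-10.985,-8.939,0.112,-0.002,0.001,1.26],[-10.985,-8.939,0.112,-0.002,0.001,1.26],[-10.985,-8.939,0.112,-0.002,0.001,1.26],[-10.985,-8.939,0.112,-0.002,0.001,1.26],[-10.985,-8.939,0.112,-0.002,0.001,1.26],[-10.985,-8.939,0.112,-0.002,0.001,1.26],[-10.985,-8.939,0.112,-0.002,0.001,1.26],[-10.985,-8.939,0.112,-0.002,0.001,1.26],[-10.985,-8.939,0.112,-0.002,0.001,1.26],[-10.985,-8.939,0.112,-0.002,0.001,1.26]],
  ],
)

```text
time: 1.65
position: [0.499, 0.1214, 0.4001]
tool_rot: [0.706, 0.708, 0.001, -0.001]
ft_force: [-0.3, 0.2, -0.2]
grip_width: 0.087
grip_force: 0.0
```

```bash
python3 - <<'E'
from h import *
from rig import *
o=get_obs();print(o["position"],o["tool_rot"],o["q"],o["time"])
w=camera("wrist");cv2.imwrite("pics/w1.png",w["pixels"]);np.savez("w1.npz",**w);print(w["camera_matrix"],w["D"])
E
```

```text
[0.49903914 0.12143999 0.40005847] [ 7.06462888e-01  7.07749240e-01  5.95997542e-04 -9.20306872e-04] [0.0203395  0.38459759 1.71428268 0.00249181 1.04313063 0.0172652 ] 1.65
[[368.17195845   0.         272.97857034]
 [  0.         368.17195845 207.78305745]
 [  0.           0.           1.        ]] [-0.03070745  0.          0.          0.          0.        ]
```

View pics/w1.png

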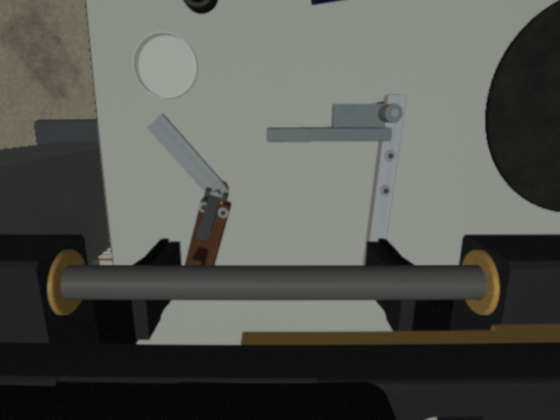

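The wrist view shows the gauge pivot at (217,190), blade tip at (157,120), brown stock from (215,205) to (195,265), the sample leaf from (268,134) to (390,134), its pin at (393,113), and the rail from (395,97) to (372,260).

```bash
python3 - <<'E'
from h import *
w=dict(np.load("w1.npz"));P=cloud(w);im=w["pixels"].astype(int)
g=im.mean(2)
for r in (110,160,180,200,220,240): print(r,[ (u,int(g[r,u]),P[r,u].round(3).tolist()) for u in range(364,412,4)][:12] if r in(160,220) else '')
print('leaf col300',[(v,int(g[v,300]),round(P[v,300,2],3)) for v in range(122,150,2)])
# brown mask
m=((im[...,2]-im[...,0])>25)&(P[...,0]>.36)&(P[...,2]>.005)&(P[...,2]<.08);m[270:]=0
print(m.sum());ys,xs=np.where(m);print(xs.min(),xs.max(),ys.min(),ys.max())
for r in range(205,270,10): x=np.where(m[r])[0];print(r,x.min() if len(x) else 0,x.max() if len(x) else 0, P[r,x[len(x)//2]].round(3) if len(x) else '')
E
```

```text
110 
160 [(364, 140, [0.594, 0.145, -0.0]), (368, 140, [0.598, 0.145, 0.0]), (372, 140, [0.602, 0.145, 0.0]), (376, 111, [0.605, 0.145, 0.005]), (380, 128, [0.606, 0.147, 0.016]), (384, 140, [0.61, 0.147, 0.016]), (388, 118, [0.613, 0.147, 0.018]), (392, 129, [0.618, 0.147, 0.016]), (396, 138, [0.621, 0.147, 0.018]), (400, 140, [0.631, 0.145, 0.0]), (404, 139, [0.636, 0.145, -0.001]), (408, 139, [0.639, 0.145, 0.001])]
180 
200 
220 [(364, 140, [0.598, 0.08, 0.0]), (368, 117, [0.601, 0.081, 0.004]), (372, 125, [0.602, 0.085, 0.016]), (376, 139, [0.606, 0.085, 0.017]), (380, 137, [0.611, 0.084, 0.015]), (384, 137, [0.615, 0.084, 0.015]), (388, 132, [0.619, 0.085, 0.016]), (392, 140, [0.628, 0.08, -0.0]), (396, 140, [0.633, 0.08, -0.001]), (400, 140, [0.637, 0.08, -0.001]), (404, 140, [0.641, 0.081, 0.001]), (408, 140, [0.645, 0.08, 0.001])]
240 
leaf col300 [(122, 140, np.float64(-0.001)), (124, 139, np.float64(-0.0)), (126, 125, np.float64(0.003)), (128, 89, np.float64(0.038)), (130, 102, np.float64(0.039)), (132, 102, np.float64(0.038)), (134, 102, np.float64(0.038)), (136, 101, np.float64(0.038)), (138, 102, np.float64(0.038)), (140, 100, np.float64(0.036)), (142, 128, np.float64(-0.0)), (144, 139, np.float64(0.001)), (146, 140, np.float64(0.0)), (148, 140, np.float64(0.002))]
900
186 228 199 264
205 219 227 [0.449 0.101 0.019]
215 198 217 [0.426 0.091 0.019]
225 196 223 [0.443 0.08  0.019]
235 193 220 [0.439 0.07  0.021]
245 191 218 [0.43  0.059 0.021]
255 188 215 [0.432 0.048 0.02 ]
265 0 0
```

```bash
python3 - <<'E'
import cv2
i=cv2.imread("pics/w1.png")
cv2.imwrite("pics/w1c.png",cv2.resize(i[80:280,130:420],None,fx=2.75,fy=2.75,interpolation=cv2.INTER_CUBIC))
E
```

```text
(no output)
```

View pics/w1c.png

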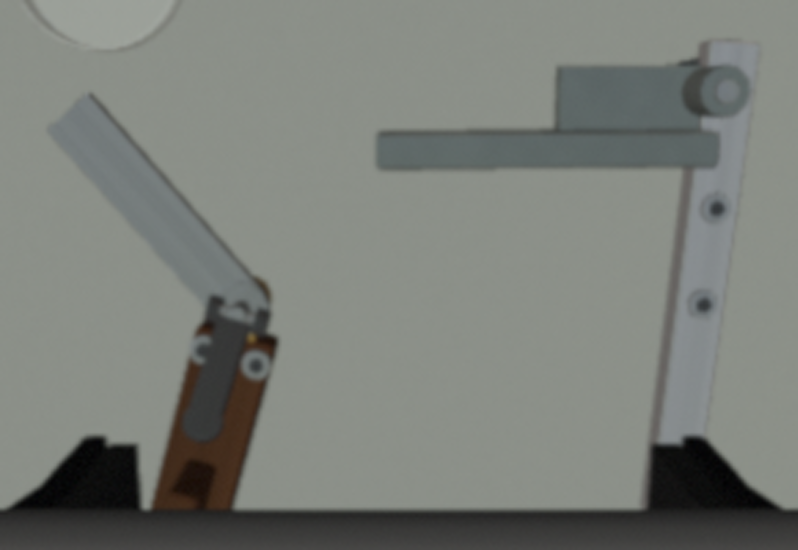

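```bash
cat >> h.py <<'E'
def edges(w,m,rows,z):
    L=[];Rr=[]
    for r in rows:
        x=np.where(m[r])[0]
        if len(x)>3: L.append((x.min()-.5,r));Rr.append((x.max()+.5,r))
    out=[]
    for e in(L,Rr):
        q=plane(w,e,z);f=np.polyfit(q[:,1],q[:,0],1)
        k=np.abs(np.polyval(f,q[:,1])-q[:,0])<.0015
        f=np.polyfit(q[k,1],q[k,0],1);out.append((f,k.sum(),np.std(np.polyval(f,q[k,1])-q[k,0])))
    return out
E
python3 - <<'E'
from h import *
w=dict(np.load("w1.npz"));P=cloud(w);im=w["pixels"].astype(int);X,Y,Z=P[...,0],P[...,1],P[...,2]
def pr(n,es,ys):
    for f,k,s in es: print(n,"yaw deg",np.degrees(np.arctan(-f[0])).round(2),k,s.round(5),[np.polyval(f,y).round(4) for y in ys])
pr("rail",edges(w,(Z>.009)&(Z<.025)&(X>.58)&(X<.66),range(145,236),.016),(0,.1,.18))
pr("stock",edges(w,((im[...,2]-im[...,0])>12)&(Z>.012)&(Z<.03)&(X>.36)&(X<.5),range(218,258),.02),(0,.05,.1))
# leaf: columns
m=(Z>.03)&(Z<.045)
uf=[];ub=[]
for u in range(272,372):
    v=np.where(m[120:150,u])[0]+120
    if len(v): uf.append((u,v.max()+.5));ub.append((u,v.min()-.5))
for e in(uf,ub):
    q=plane(w,e,.038);f=np.polyfit(q[:,0],q[:,1],1);k=abs(np.polyval(f,q[:,0])-q[:,1])<.0015;f=np.polyfit(q[k,0],q[k,1],1)
    print("leaf",np.degrees(np.arctan(f[0])),k.sum(),q[0],np.polyval(f,[.5,.6]))
# blade
m=(Z>.014)&(Z<.034)&(X>.36)&(X<.47)&(np.arange(420)[:,None]<185)&(np.arange(420)[:,None]>110)
q=plane(w,np.argwhere(m)[:,::-1],.026)[:,:2].astype(np.float32);print("blade",m.sum(),cv2.minAreaRect(q*1000))
# hub/lever
m=(Z>.034)&(X>.4)&(X<.47)&(np.arange(420)[:,None]<262)&(np.arange(420)[:,None]>180)
print("lever",P[m].min(0),P[m].max(0),P[m].mean(0))
E
```

```text
rail yaw deg -3.62 91 0.00037 [np.float64(0.594), np.float64(0.6004), np.float64(0.6054)]
rail yaw deg -3.66 91 0.0003 [np.float64(0.6137), np.float64(0.6201), np.float64(0.6252)]
stock yaw deg -16.39 40 0.0003 [np.float64(0.396), np.float64(0.4107), np.float64(0.4254)]
stock yaw deg -16.34 40 0.0003 [np.float64(0.4268), np.float64(0.4414), np.float64(0.4561)]
leaf 0.20497032451634403 100 [0.49885319 0.16669948 0.038     ] [0.16670114 0.16705888]
leaf 0.3829761282228985 100 [0.49883286 0.17838836 0.038     ] [0.17852062 0.17918905]
blade 1846 ((416.9474182128906, 151.39015197753906), (21.366626739501953, 88.84493255615234), 41.20932388305664)
lever [0.42205444 0.04839789 0.03405709] [0.4569976  0.16088331 0.3124158 ] [0.44590746 0.13989652 0.23180539]
```

```bash
python3 -c "
from h import *
from rig import *
print(row(get_obs(),[.5,-.22,.40],np.pi/2))"
```

```text
[-8.54, 0.004, -0.014, -0.0, -0.002, 0.002]
```

Call:
move_arm(
  commands=[
    [[-8.5,0,0,0,0,0],[-8.5,0,0,0,0,0],[-8.5,0,0,0,0,0],[-8.5,0,0,0,0,0],[-8.5,0,0,0,0,0],[-8.5,0,0,0,0,0],[-8.5,0,0,0,0,0],[-8.5,0,0,0,0,0],[-8.5,0,0,0,0,0]],
  ],
)

```text
time: 2.82
position: [0.5001, -0.2178, 0.3996]
tool_rot: [0.706, 0.708, 0.001, -0.001]
ft_force: [-0.3, -0.8, -0.2]
grip_width: 0.0869
grip_force: 0.0
```

```bash
python3 - <<'E'
from h import *
from rig import *
o=get_obs();print(o["position"],o["time"])
w=camera("wrist");np.savez("w2.npz",**w);P=cloud(w);X,Y,Z=P[...,0],P[...,1],P[...,2]
cv2.imwrite("pics/w2.png",w["pixels"])
print(row(o,[.4232,.0403,.26],1.285))
for f,k,s in edges(w,(Z>.009)&(Z<.025)&(X>.54)&(X<.62)&(Y<-.15),range(60,250),.016): print("rail",np.degrees(np.arctan(-f[0])),k,s,np.polyval(f,[-.25,-.15]))
m=(Z>.032)&(Z<.046)&(X>.42)&(X<.6)&(Y<-.08)&(Y>-.25)
ys,xs=np.where(m);print(m.sum(),xs.min(),xs.max(),ys.min(),ys.max())
q=plane(w,np.argwhere(m)[:,::-1],.039)[:,:2].astype(np.float32)*1000;print("plate",cv2.minAreaRect(q),cv2.boxPoints(cv2.minAreaRect(q)))
E
```

```text
[ 0.5001321  -0.21784544  0.39964723] 2.825
[6.449, -1.909, 3.507, 0.0, -0.003, 0.288]
rail -3.5020794032396014 134 0.00031133784132432717 [0.56074777 0.56686768]
rail -3.517854428412528 134 0.0002990933678841294 [0.57977309 0.58592063]
1468 257 349 80 159
plate ((524.2490844726562, -150.7028350830078), (100.38052368164062, 19.825481414794922), 39.91840744018555) [[ 479.39426 -175.30707]
 [ 492.11618 -190.51239]
 [ 569.1039  -126.0986 ]
 [ 556.38196 -110.89328]]
```

View pics/w2.png

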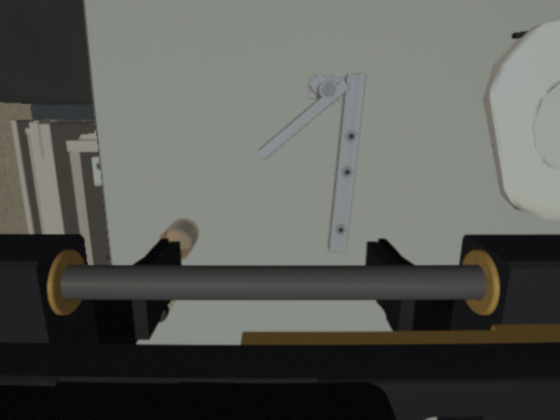

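The wrist view shows the fence rail from (357,75) to (338,252), the pin at (329,89), the plate tip at (262,155) and the bottle at (178,235), well clear. The rail widths and yaws agree with the sizes given. Next I go to the fin.

Call:
move_arm(
  commands=[
    [[6.449,-1.909,3.5,0,-0.003,0.288],[6.449,-1.909,3.5,0,-0.003,0.288],[6.449,-1.909,3.5,0,-0.003,0.288],[6.449,-1.909,3.5,0,-0.003,0.288],[6.449,-1.909,3.5,0,-0.003,0.288],[6.449,-1.909,3.5,0,-0.003,0.288],[6.449,-1.909,3.5,0,-0.003,0.288],[6.449,-1.909,3.5,0,-0.003,0.288],[6.449,-1.909,3.5,0,-0.003,0.288]],
  ],
)

```text
time: 4.0
position: [0.4246, 0.0375, 0.2606]
tool_rot: [0.802, 0.598, 0.001, 0.001]
ft_force: [0.2, 0.2, -1.0]
grip_width: 0.0867
grip_force: 0.0
```

```bash
python3 - <<'E'
from h import *
from rig import *
o=get_obs();print(o["position"],row(o,[.4232,.0403,.208],1.285))
w=camera("wrist");cv2.imwrite("pics/w3.png",w["pixels"]);np.savez("w3.npz",**w)
P=cloud(w);im=w["pixels"].astype(int);Z=P[...,2]
m=(Z>.03)&(Z<.06)&(P[...,0]>.39)&(P[...,0]<.47)&(P[...,1]<.13)&(P[...,1]>0);print(m.sum())
if m.sum(): q=P[m&((im[...,2]-im[...,0])>12)&(Z>.05)];print(len(q)); print(q.min(0),q.max(0)) if len(q) else 0
E
```

```text
[0.42459013 0.037513   0.26060501] [0.058, -0.057, 1.315, 0.003, 0.001, -0.004]
3640
1278
[0.41379705 0.02560722 0.0501072 ] [0.43723898 0.09153414 0.05988631]
```

View pics/w3.png

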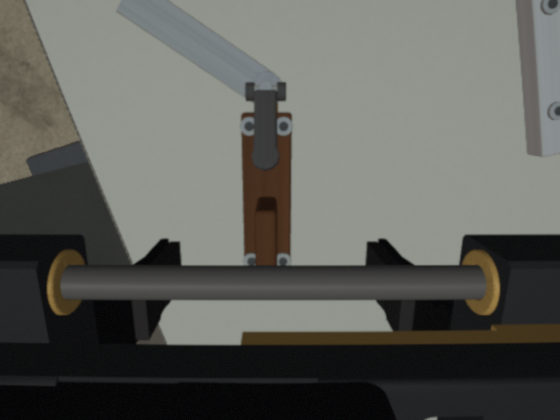

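The gauge stands vertical in the view: pivot at (266,92), stock front at row 113, fin at (265,210–265). I am aligned, so I descend.

```bash
python3 - <<'E'
from h import *
w=dict(np.load("w3.npz"))
a=np.array([.2818,.9595,0]);f=plane(w,[(267,113)],.02)[0];print("front",f,"pivot",f+.012*a,"grip",f-.069*a)
f=plane(w,[(265.5,211)],.056)[0];print("finfront",f,"grip",f-.019*a)
E
```

```text
front [0.44213233 0.10374641 0.02      ] pivot [0.44551393 0.11526041 0.02      ] grip [0.42268813 0.03754091 0.02      ]
finfront [0.42752228 0.05650284 0.056     ] grip [0.42216808 0.03827234 0.056     ]
```

Call:
move_arm(
  commands=[
    [[0,-0.055,1.315,0.003,0.001,-0.004],[0,-0.055,1.315,0.003,0.001,-0.004],[0,-0.055,1.315,0.003,0.001,-0.004],[0,-0.055,1.315,0.003,0.001,-0.004]],
  ],
)

```text
time: 4.55
position: [0.4223, 0.0389, 0.2094]
tool_rot: [0.8, 0.6, 0.001, 0.001]
ft_force: [0.6, -1.4, -0.3]
grip_width: 0.087
grip_force: 0.0
```

Call:
move_arm(
  commands=[
    [[0,0,0,0,0,0],[0,0,0,0,0,0],[0,0,0,0,0,0],[0,0,0,0,0,0],[0,0,0,0,0,0],[0,0,0,0,0,0]],
  ],
  claw=1,
  squeeze=40,
)

```text
time: 5.3
position: [0.4217, 0.039, 0.2073]
tool_rot: [0.8, 0.6, -0.001, -0.001]
ft_force: [0.1, 0.5, -0.0]
grip_width: 0.035
grip_force: 0.0
```

```bash
python3 - <<'E'
from h import *
from rig import *
o=get_obs();print(o["position"],o["grip_width"],o["ft_force"],o["moment"])
print("lift",row(o,[.50,.03,.27],1.45)); print("over",row(o,[.578,.004,.27],np.pi/2-.0625))
E
```

```text
[0.42173922 0.03904578 0.20734193] 0.035024651236657996 [ 0.07759955  0.5099687  -0.01341716] [-0.03808122  0.06150322  0.02690717]
lift [0.331, 1.938, -1.571, -0.003, -0.0, -0.163]
over [0.254, 3.992, -1.577, -0.003, -0.0, -0.221]
```

Still closing.

Call:
move_arm(
  commands=[
    [[0,0,0,0,0,0],[0,0,0,0,0,0],[0,0,0,0,0,0],[0,0,0,0,0,0],[0,0,0,0,0,0]],
  ],
)

```text
time: 5.92
position: [0.4218, 0.039, 0.2074]
tool_rot: [0.8, 0.6, -0.001, -0.001]
ft_force: [0.9, 0.4, -2.1]
grip_width: 0.012
grip_force: 40.0
```

```bash
python3 - <<'E'
from h import *
from rig import *
o=get_obs();print(o["position"],o["grip_width"],o["grip_force"],o["ft_force"],o["moment"],R.from_quat(o["tool_rot"]).as_matrix()[:2,0])
print("over",row(o,[.578,.004,.27],np.pi/2-.0625))
E
```

```text
[0.4218403  0.03901953 0.20738234] 0.01195902631128395 39.98689154628664 [ 0.88904613  0.396291   -2.09349371] [-0.10526719  0.01935825 -0.02146725] [0.28021446 0.95993742]
over [0.254, 3.99, -1.574, -0.002, -0.0, -0.222]
```

Call:
move_arm(
  commands=[
    [[0,0,-1.0,0,0,0],[0,0,-1.57,0,0,0],[0.1,1.5,-1.57,0,0,-0.08],[0.25,3.0,-1.57,0,0,-0.16],[0.254,3.99,-1.57,0,0,-0.222],[0.254,3.99,-1.57,0,0,-0.222],[0.254,3.99,-1.57,0,0,-0.222],[0.254,3.99,-1.57,0,0,-0.222]],
  ],
)

```text
time: 6.92
position: [0.5764, 0.0045, 0.2693]
tool_rot: [0.729, 0.685, -0.002, -0.002]
ft_force: [-0.1, 0.0, -3.7]
grip_width: 0.0116
grip_force: 40.0
```

```bash
python3 - <<'E'
from h import *
from rig import *
o=get_obs();print(o["position"],o["grip_width"],o["ft_force"],R.from_quat(o["tool_rot"]).as_matrix()[:2,0])
w=camera("wrist");cv2.imwrite("pics/w4.png",w["pixels"]);np.savez("w4.npz",**w)
print(row(o,[.578,.004,.2085],np.pi/2-.0625))
E
```

```text
[0.576374   0.00447708 0.26926437] 0.011606445255136513 [-0.08223887  0.02057579 -3.74351909] [0.0618173 0.998087 ]
[-0.011, 0.05, 1.519, -0.006, -0.001, 0.001]
```

View pics/w4.png

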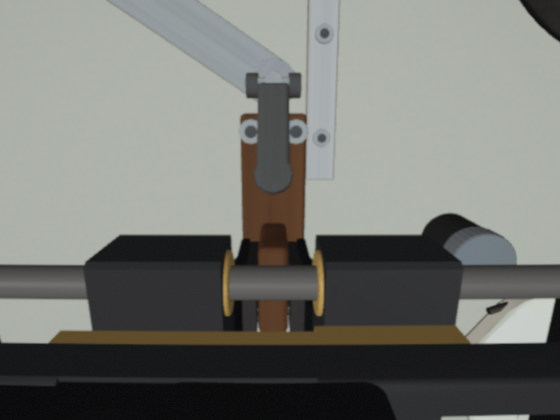

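The gauge is held square: pivot at (274,85), stock at columns 243–305, rail at columns 307–337, just to its right. I lower it with a small gap.

Call:
move_arm(
  commands=[
    [[0,-0.02,0.8,-0.006,0,0],[0,-0.02,1.5,-0.006,0,0],[0,-0.02,1.5,-0.006,0,0],[0,-0.02,1.5,-0.006,0,0]],
  ],
)

```text
time: 7.48
position: [0.5768, 0.0043, 0.2104]
tool_rot: [0.729, 0.685, 0.001, 0.001]
ft_force: [0.5, 0.2, -2.8]
grip_width: 0.0115
grip_force: 40.0
```

```bash
python3 - <<'E'
from h import *
from rig import *
o=get_obs();print(o["position"],o["grip_width"],o["ft_force"],o["moment"],R.from_quat(o["tool_rot"]).as_matrix()[:2,0])
w=camera("wrist");cv2.imwrite("pics/w5.png",w["pixels"]);np.savez("w5.npz",**w)
P=cloud(w);im=w["pixels"].astype(int);Z=P[...,2];X=P[...,0]
br=((im[...,2]-im[...,0])>12)&(Z>.012)&(Z<.032)
for n,e in(("stock",edges(w,br,range(150,225),.02)),("rail",edges(w,(Z>.009)&(Z<.022)&((im[...,2]-im[...,0])<12)&(X>.588)&(X<.65),range(20,150),.016))):
  for f,k,s in e: print(n,np.degrees(np.arctan(-f[0])),k,s,np.polyval(f,[0,.05,.1]))
E
```

```text
[0.57676965 0.00426699 0.21044265] 0.01152578465963884 [ 0.47782612  0.24806599 -2.80832746] [-0.16723267  0.03012845 -0.04163577] [0.06176059 0.99809081]
stock -3.591239192587171 75 0.00011879012761800036 [0.56283024 0.5659683  0.56910636]
stock -3.772486098131981 75 0.0001447033438344349 [0.59276946 0.59606634 0.59936322]
rail -3.4905896240149565 129 0.00014754167511450342 [0.59550866 0.59855855 0.60160844]
rail -3.7253352452872663 130 0.00012994334106184425 [0.61378708 0.61704263 0.62029819]
```

Call:
move_arm(
  commands=[
    [[0,0.04,0.05,0,0,0],[0.2,0.04,0.05,0,0,0],[0.4,0.04,0.05,0,0,0],[0.55,0.04,0.05,0,0,0],[0.65,0.04,0.05,0,0,0],[0.75,0.04,0.05,0,0,0],[0.85,0.04,0.05,0,0,0],[0.95,0.04,0.05,0,0,0],[1.05,0.04,0.05,0,0,0],[1.15,0.04,0.05,0,0,0],[1.25,0.04,0.05,0,0,0],[1.25,0.04,0.05,0,0,0]],
  ],
)

```text
time: 9.02
position: [0.5816, 0.0544, 0.2079]
tool_rot: [0.729, 0.685, 0.001, 0.001]
ft_force: [0.1, -0.6, -3.4]
grip_width: 0.0117
grip_force: 40.0
```

```bash
python3 - <<'E'
from h import *
from rig import *
o=get_obs();print(o["position"],o["grip_width"],o["ft_force"],o["moment"],R.from_quat(o["tool_rot"]).as_matrix()[:2,0])
w=camera("wrist");cv2.imwrite("pics/w6.png",w["pixels"]);np.savez("w6.npz",**w)
P=cloud(w);im=w["pixels"].astype(int);Z=P[...,2];X=P[...,0]
br=((im[...,2]-im[...,0])>12)&(Z>.012)&(Z<.032)
for n,e in(("stock",edges(w,br,range(150,225),.02)),("rail",edges(w,(Z>.009)&(Z<.022)&((im[...,2]-im[...,0])<12)&(X>.588)&(X<.65),range(60,220),.016))):
  for f,k,s in e: print(n,np.degrees(np.arctan(-f[0])),k,s,np.polyval(f,[0,.05,.1]))
E
```

```text
[0.58155764 0.05442725 0.20786569] 0.011748400722782703 [ 0.14082569 -0.64131496 -3.35361404] [-0.31924064  0.0347281   0.05694275] [0.0618158 0.9980871]
stock -3.615807281659368 75 0.00011910537462427505 [0.56463736 0.56779695 0.57095653]
stock -3.6729680055991145 75 0.00015148460453732405 [0.59414037 0.59735004 0.60055971]
rail -3.5602324283610227 149 0.0002769206241437707 [0.59535984 0.59847074 0.60158163]
rail -3.5681091825937568 160 0.00013370583877658467 [0.61387958 0.61699737 0.62011517]
```

View pics/w6.png

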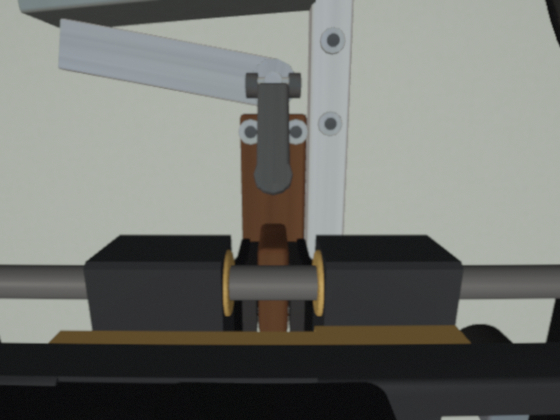

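The blade is swinging: its edge runs from (62,22) to (275,60), about 10° lean, with the leaf at the top and the stock beside the rail with a ~1 mm gap. I continue.

Call:
move_arm(
  commands=[
    [[0.08,0,0,0,0,0],[0.16,0,0,0,0,0],[0.24,0,0,0,0,0],[0.32,0,0,0,0,0],[0.38,0,0,0,0,0],[0.42,0,0,0,0,0],[0.45,0,0,0,0,0],[0.45,0,0,0,0,0]],
  ],
)

```text
time: 10.07
position: [0.5828, 0.072, 0.2079]
tool_rot: [0.729, 0.685, 0.002, 0.001]
ft_force: [0.4, -1.0, -2.8]
grip_width: 0.0116
grip_force: 40.0
```

Call:
move_arm(
  commands=[
    [[0.025,0,0,0,0,0],[0.05,0,0,0,0,0],[0.05,0,0,0,0,0]],
  ],
)

```text
time: 10.45
position: [0.583, 0.0739, 0.2079]
tool_rot: [0.729, 0.685, 0.002, 0.001]
ft_force: [0.6, -1.8, -3.3]
grip_width: 0.0117
grip_force: 40.0
```

Call:
move_arm(
  commands=[
    [[0.025,0,0,0,0,0],[0.05,0,0,0,0,0],[0.05,0,0,0,0,0]],
  ],
)

```text
time: 10.82
position: [0.5831, 0.076, 0.2079]
tool_rot: [0.729, 0.685, 0.002, 0.001]
ft_force: [0.3, -0.9, -2.7]
grip_width: 0.0117
grip_force: 40.0
```

```bash
cat > chk.py <<'E'
from h import *
from rig import *
import sys
o=get_obs();print(o["position"],o["ft_force"],o["moment"],np.degrees(R.from_quat(o["tool_rot"]).as_euler("ZYX")))
w=camera("wrist");cv2.imwrite("pics/%s.png"%sys.argv[1],w["pixels"]);np.savez(sys.argv[1]+".npz",**w)
P=cloud(w);Z=P[...,2]
for n,lo,hi in(("blade",.016,.032),):
    m=(Z>lo)&(Z<hi)
    e=[]
    for u in range(70,230,2):
        v=np.where(m[:140,u])[0]
        if len(v): e.append((u,v.max()+.5))
    q=plane(w,e,.026);f=np.polyfit(q[:,0],q[:,1],1);k=abs(np.polyval(f,q[:,0])-q[:,1])<.0015;f=np.polyfit(q[k,0],q[k,1],1)
    print("blade rear edge deg",np.degrees(np.arctan(f[0])),k.sum())
E
python3 chk.py w7
```

```text
[0.58311537 0.07598095 0.20794383] [ 0.26383729 -0.86913525 -2.67496546] [-0.42027831 -0.07270264  0.09871277] [ 8.64507951e+01 -3.72287420e-02  1.79776246e+02]
blade rear edge deg -0.13849810670884802 80
```

Call:
move_arm(
  commands=[
    [[0.025,0,0,0,0,0],[0.025,0,0,0,0,0],[0.025,0,0,0,0,0]],
  ],
)

```text
time: 11.25
position: [0.5832, 0.0768, 0.2079]
tool_rot: [0.729, 0.685, 0.001, 0.001]
ft_force: [-0.1, -2.6, -3.1]
grip_width: 0.0117
grip_force: 40.0
```

Call:
move_arm(
  commands=[
    [[0.025,0,0,0,0,0],[0.025,0,0,0,0,0],[0.025,0,0,0,0,0]],
  ],
)

```text
time: 11.62
position: [0.5832, 0.0771, 0.208]
tool_rot: [0.728, 0.685, 0.001, 0.002]
ft_force: [0.8, -5.8, -2.0]
grip_width: 0.0119
grip_force: 40.0
```

Call:
move_arm(
  commands=[
    [[0.012,0,0.015,0,0,0],[0.012,0,0.015,0,0,0],[0.012,0,0.015,0,0,0],[0.012,0,0.015,0,0,0],[0.012,0,0.015,0,0,0]],
  ],
)

```text
time: 12.25
position: [0.5833, 0.0773, 0.2075]
tool_rot: [0.728, 0.685, 0.001, 0.002]
ft_force: [-0.9, -6.8, -3.0]
grip_width: 0.0116
grip_force: 40.0
```

```bash
python3 chk.py w8
```

```text
[0.5833332  0.0772817  0.20749381] [-0.92930295 -6.81880393 -2.98589133] [-1.3590923   0.10339258  0.05353984] [8.64906113e+01 7.90178936e-02 1.79785727e+02]
blade rear edge deg 0.44277249312794736 80
```

Call:
move_arm(
  commands=[
    [[0,0,0.02,0,0,0],[0,0,0.02,0,0,0],[0,0,0.02,0,0,0]],
  ],
)

```text
time: 12.68
position: [0.5833, 0.0773, 0.207]
tool_rot: [0.728, 0.685, 0.001, 0.002]
ft_force: [-0.3, -6.3, -0.5]
grip_width: 0.0114
grip_force: 40.0
```

Call:
move_arm(
  commands=[
    [[0,0,0,0,0,0],[0,0,0,0,0,0],[0,0,0,0,0,0],[0,0,0,0,0,0]],
  ],
  claw=0.1,
)

```text
time: 13.18
position: [0.5833, 0.0787, 0.2066]
tool_rot: [0.729, 0.685, 0.002, 0.001]
ft_force: [-0.2, -0.7, -1.3]
grip_width: 0.0375
grip_force: 0.0
```

Call:
move_arm(
  commands=[
    [[0,0,-0.4,0,0,0],[0,0,-1.2,0,0,0],[0,0,-1.6,0,0,0],[0,0,-1.6,0,0,0]],
  ],
)

```text
time: 13.68
position: [0.5835, 0.0783, 0.2724]
tool_rot: [0.729, 0.685, 0.003, 0.003]
ft_force: [-0.1, -0.5, -1.2]
grip_width: 0.0393
grip_force: 0.0
```

```bash
python3 chk.py w9; python3 - <<'E'
import numpy as np
from h import *
w=dict(np.load("w9.npz"));P=cloud(w);im=w["pixels"].astype(int);Z=P[...,2];X=P[...,0]
br=((im[...,2]-im[...,0])>12)&(Z>.012)&(Z<.032)
for n,e in(("stock",edges(w,br,range(130,225),.02)),("rail",edges(w,(Z>.009)&(Z<.022)&((im[...,2]-im[...,0])<12)&(X>.588)&(X<.65),range(100,220),.016))):
  for f,k,s in e: print(n,np.degrees(np.arctan(-f[0])),k,s,np.polyval(f,[.05,.1]))
E
```

```text
[0.58350311 0.07833321 0.27237683] [-0.14928587 -0.52043092 -1.154422  ] [-0.10541525  0.08365055 -0.03941665] [ 8.64474244e+01 -3.65896005e-02  1.79557267e+02]
blade rear edge deg -5.459912586844666 18
stock -3.595453325662406 88 0.00017411744857503473 [0.56843564 0.57157739]
stock -3.217354856243172 88 0.00017788525880493974 [0.59815874 0.60096937]
rail -2.7268906415033993 74 0.00020470447662959348 [0.59937704 0.6017585 ]
rail -3.5244893963178363 120 0.0001868741996712061 [0.61701906 0.62009864]
```

View pics/w9.png

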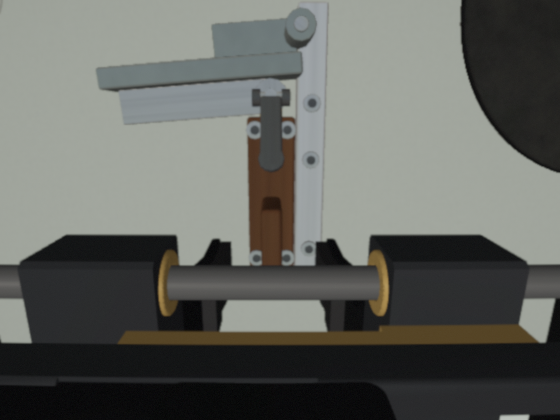

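The view shows the blade flush along the leaf face, edge at row ~85 from (120,92) to (270,80), the stock along the rail and the lever arm at (270,95–165) still up. Now I press it.

Call:
move_arm(
  commands=[
    [[1.08,0,0,0,0,0],[1.08,0,0,0,0,0],[1.08,0,0,0,0,0],[1.08,0,0.3,0,0,0],[1.08,0,0.6,0,0,0],[1.08,0,0.8,0,0,0],[1.08,0,0.95,0,0,0],[1.08,0,1.05,0,0,0],[1.08,0,1.15,0,0,0],[1.08,0,1.2,0,0,0],[1.08,0,1.25,0,0,0],[1.08,0,1.25,0,0,0]],
  ],
  claw=1,
  squeeze=10,
)

```text
time: 15.22
position: [0.5859, 0.1215, 0.2207]
tool_rot: [0.729, 0.685, 0.002, 0.001]
ft_force: [0.2, -1.1, 1.5]
grip_width: 0.0007
grip_force: 0.6
```

Call:
move_arm(
  commands=[
    [[0,0,0.025,0,0,0],[0,0,0.05,0,0,0],[0,0,0.05,0,0,0]],
  ],
)

```text
time: 15.6
position: [0.586, 0.1214, 0.2203]
tool_rot: [0.729, 0.685, 0.002, 0.002]
ft_force: [-3.1, -1.2, 11.7]
grip_width: 0.0004
grip_force: 5.5
```

Call:
move_arm(
  commands=[
    [[0,0,0.02,0,0,0],[0,0,0.02,0,0,0],[0,0,0.02,0,0,0]],
  ],
)

```text
time: 15.98
position: [0.5859, 0.1214, 0.2201]
tool_rot: [0.729, 0.685, 0.002, 0.002]
ft_force: [-3.2, -1.5, 15.2]
grip_width: 0.0009
grip_force: 7.4
```

Call:
move_arm(
  commands=[
    [[0,0,-0.6,0,0,0],[0,0,-1.3,0,0,0],[-0.6,0,-1.4,0,0,0],[-1.09,0,-1.4,0,0,0],[-1.09,0,-1.4,0,0,0],[-1.09,0,-1.4,0,0,0]],
  ],
  claw=-0.2,
)

```text
time: 16.73
position: [0.5828, 0.078, 0.2731]
tool_rot: [0.729, 0.685, 0.001, 0.001]
ft_force: [0.0, -0.1, -0.2]
grip_width: 0.0497
grip_force: 0.0
```

```bash
cat > chk2.py <<'E'
from h import *
from rig import *
import sys
o=get_obs();print(o["position"],o["ft_force"],np.degrees(R.from_quat(o["tool_rot"]).as_euler("ZYX")),o["grip_width"])
w=camera("wrist");cv2.imwrite("pics/%s.png"%sys.argv[1],w["pixels"]);np.savez(sys.argv[1]+".npz",**w)
P=cloud(w);Z=P[...,2];im=w["pixels"].astype(int)
print("lever heights",[(v,P[v,270:273].mean(0).round(4).tolist()) for v in range(90,175,10)])
br=((im[...,2]-im[...,0])>12)&(Z>.012)&(Z<.032)
for f,k,s in edges(w,br,range(130,225),.02): print("stock",np.degrees(np.arctan(-f[0])),k,np.polyval(f,[.05,.1]))
e=[]
for u in range(130,240,2):
    v=np.where(((Z>.016)&(Z<.031))[90:150,u])[0]+90
    if len(v): e.append((u,v.max()+.5))
q=plane(w,e,.026);f=np.polyfit(q[:,0],q[:,1],1);k=abs(np.polyval(f,q[:,0])-q[:,1])<.0015;f=np.polyfit(q[k,0],q[k,1],1)
print("blade rear",np.degrees(np.arctan(f[0])),k.sum(),len(q))
E
python3 chk2.py w10
```

```text
[0.58280832 0.07796685 0.27310291] [ 0.02318039 -0.12179125 -0.19681284] [ 8.64028502e+01 -5.94181580e-02  1.79853584e+02] 0.04968433719834465
lever heights [(90, [0.5883, 0.1589, 0.04]), (100, [0.5879, 0.1537, 0.0367]), (110, [0.5876, 0.1481, 0.0395]), (120, [0.5872, 0.1427, 0.0391]), (130, [0.5869, 0.1371, 0.0391]), (140, [0.5865, 0.1314, 0.0383]), (150, [0.5861, 0.1257, 0.0377]), (160, [0.5858, 0.1198, 0.0375]), (170, [0.5854, 0.1139, 0.037])]
stock -3.4395946439335545 88 [0.56856343 0.57156865]
stock -3.1218036330121097 88 [0.59826576 0.60099275]
blade rear 0.7368414190586033 55 55
```

Call:
move_arm(
  commands=[
    [[-0.015,0.012,0.8,0,0,0],[-0.015,0.012,1.4,0,0,0],[-0.015,0.012,1.64,0,0,0],[-0.015,0.012,1.64,0,0,0]],
  ],
)

```text
time: 17.27
position: [0.5836, 0.0777, 0.2075]
tool_rot: [0.729, 0.685, 0.001, 0.001]
ft_force: [0.1, -0.5, -0.3]
grip_width: 0.0521
grip_force: 0.0
```

Call:
move_arm(
  commands=[
    [[0,0,0,0,0,0],[0,0,0,0,0,0],[0,0,0,0,0,0],[0,0,0,0,0,0],[0,0,0,0,0,0],[0,0,0,0,0,0]],
  ],
  claw=1,
  squeeze=40,
)

```text
time: 18.02
position: [0.5837, 0.0773, 0.2083]
tool_rot: [0.729, 0.685, 0.001, 0.001]
ft_force: [0.3, -0.7, 1.5]
grip_width: 0.0115
grip_force: 40.0
```

Call:
move_arm(
  commands=[
    [[-0.3,0,0,0,0,0],[-0.6,0,-0.2,0,0,0],[-0.9,0,-1.2,0,0,0],[-1.0,0,-1.9,0,0,0],[-1.0,0,-1.9,0,0,0],[-1.0,0,-1.9,0,0,0]],
  ],
)

```text
time: 18.77
position: [0.5802, 0.037, 0.2831]
tool_rot: [0.729, 0.685, 0.001, 0.0]
ft_force: [-0.2, 0.7, -4.2]
grip_width: 0.012
grip_force: 40.0
```

```bash
python3 chk2.py w11; python3 - <<'E'
from h import *
from rig import *
w=dict(np.load("w2.npz"));P=cloud(w)
m=(P[...,2]>.03)&(P[...,0]<.45)&(P[...,0]>.37)&(P[...,1]<-.2)&(P[...,1]>-.3)&(P[...,2]<.1);q=P[m];print("bottle",q.min(0),q.max(0))
o=get_obs();print(row(o,[.540,-.295,.283],np.pi/2-.0625))
E
```

```text
[0.5801886  0.0369502  0.28310236] [-0.18035063  0.71534273 -4.15882342] [ 8.64163697e+01 -3.21314208e-02  1.79912933e+02] 0.011965849969923404
lever heights [(90, [0.5853, 0.1137, 0.1149]), (100, [0.5851, 0.11, 0.1147]), (110, [0.5848, 0.1062, 0.1143]), (120, [0.5846, 0.1024, 0.1137]), (130, [0.5843, 0.0985, 0.1139]), (140, [0.5841, 0.0945, 0.1131]), (150, [0.5838, 0.0905, 0.1127]), (160, [0.5836, 0.0864, 0.1121]), (170, [0.5833, 0.0824, 0.1127])]
bottle [ 0.39109206 -0.28671957  0.03021878] [ 0.42181325 -0.25626818  0.05340118]
[-8.351, -0.484, -0.014, 0.001, -0.001, 0.0]Traceback (most recent call last):
  File "chk2.py", line 9, in <module>
    for f,k,s in edges(w,br,range(130,225),.02): print("stock",np.degrees(np.arctan(-f[0])),k,np.polyval(f,[.05,.1]))
                 ~~~~~^^^^^^^^^^^^^^^^^^^^^^^^^
  File "h.py", line 24, in edges
    q=plane(w,e,z);f=np.polyfit(q[:,1],q[:,0],1)
  File "h.py", line 8, in plane
    o,d=ray(c,uv);return o+d*((z-o[2])/d[:,2])[:,None]
        ~~~^^^^^^
  File "h.py", line 4, in ray
    p=cv2.undistortPoints(np.array(uv,float).reshape(-1,1,2),c["camera_matrix"],c["D"]).reshape(-1,2)
      ~~~~~~~~~~~~~~~~~~~^^^^^^^^^^^^^^^^^^^^^^^^^^^^^^^^^^^^^^^^^^^^^^^^^^^^^^^^^^^^^^
cv2.error: OpenCV(4.12.0) /io/opencv/modules/calib3d/src/undistort.dispatch.cpp:347: error: (-215:Assertion failed) CV_IS_MAT(_src) && CV_IS_MAT(_dst) && (_src->rows == 1 || _src->cols == 1) && (_dst->rows == 1 || _dst->cols == 1) && _src->cols + _src->rows - 1 == _dst->rows + _dst->cols - 1 && (CV_MAT_TYPE(_src->type) == CV_32FC2 || CV_MAT_TYPE(_src->type) == CV_64FC2) && (CV_MAT_TYPE(_dst->type) == CV_32FC2 || CV_MAT_TYPE(_dst->type) == CV_64FC2) in function 'cvUndistortPointsInternal'
```

Call:
move_arm(
  commands=[
    [[-1.4,-0.08,-0.3,0,0,0],[-2.8,-0.16,-0.3,0,0,0],[-4.2,-0.24,-0.3,0,0,0],[-5.6,-0.32,-0.3,0,0,0],[-6.8,-0.4,0,0,0,0],[-7.7,-0.45,0,0,0,0],[-8.35,-0.484,0,0,0,0],[-8.35,-0.484,0,0,0,0],[-8.35,-0.484,0,0,0,0]],
  ],
)

```text
time: 19.95
position: [0.5408, -0.2936, 0.2832]
tool_rot: [0.728, 0.685, 0.002, 0.0]
ft_force: [-1.7, -0.0, -2.9]
grip_width: 0.0115
grip_force: 40.0
```

```bash
cat > chk3.py <<'E'
from h import *
from rig import *
import sys
o=get_obs();print(o["position"],o["ft_force"],o["moment"],np.degrees(R.from_quat(o["tool_rot"]).as_euler("ZYX")),o["grip_width"])
w=camera("wrist");cv2.imwrite("pics/%s.png"%sys.argv[1],w["pixels"]);np.savez(sys.argv[1]+".npz",**w)
P=cloud(w);X,Y,Z=P[...,0],P[...,1],P[...,2];im=w["pixels"].astype(int);base=float(sys.argv[2])
y0=o["position"][1]
br=((im[...,2]-im[...,0])>12)&(abs(Z-.02-base)<.01)&(abs(X-o["position"][0])<.03)
for n,m,z,r in(("stock",br,.02+base,range(130,225)),("rail",(Z>.009)&(Z<.022)&((im[...,2]-im[...,0])<12)&(X>.55)&(X<.61),.016,range(40,220))):
  for f,k,s in edges(w,m,r,z): print(n,np.degrees(np.arctan(-f[0])).round(2),k,np.polyval(f,[y0,y0+.05,y0+.1]).round(4))
m=(Z>.034)&(Z<.044)&(X>.46)&(X<.525)&(Y<-.07)
c=np.argwhere(m)
if len(c)>60:
    q=plane(w,c[:,::-1],.039)[:,:2].astype(np.float32)*1000;print("plate",len(c),cv2.minAreaRect(q),q.min(0),q.max(0))
E
python3 chk3.py w12 .075
python3 -c "
from h import *
from rig import *
print(row(get_obs(),[.540,-.295,.2085],np.pi/2-.0625))"
```

```text
[ 0.54076545 -0.29363862  0.28324559] [-1.73977292 -0.01547286 -2.89973637] [-0.16935994  0.03421127  0.00188406] [ 8.64804589e+01 -1.37846017e-01  1.79869846e+02] 0.011499404378739177
stock -3.65 82 [0.527  0.5302 0.5334]
stock -3.36 82 [0.5566 0.5595 0.5624]
rail -0.23 118 [0.565  0.5652 0.5654]
rail -3.57 169 [0.5772 0.5803 0.5834]
plate 1475 ((506.0326843261719, -173.64996337890625), (43.37078857421875, 11.357172966003418), 40.09415054321289) [ 486.574   -190.60954] [ 525.0535 -161.2724]
[-0.048, -0.023, 1.873, 0.002, -0.002, 0.002]
```

Call:
move_arm(
  commands=[
    [[-0.04,-0.01,0.8,0,0,0],[-0.04,-0.01,1.5,0,0,0],[-0.04,-0.01,1.87,0,0,0],[-0.04,-0.01,1.87,0,0,0],[-0.04,-0.01,1.87,0,0,0]],
  ],
)

```text
time: 20.62
position: [0.5411, -0.296, 0.2095]
tool_rot: [0.728, 0.685, 0.002, 0.002]
ft_force: [-0.1, -0.5, -2.7]
grip_width: 0.0119
grip_force: 40.0
```

```bash
python3 chk3.py w13 0
```

```text
[ 0.5411192  -0.29597036  0.2095476 ] [-0.05776208 -0.54139734 -2.65978148] [-0.2032408   0.01746355  0.00442477] [ 8.64943193e+01 -4.86551920e-04  1.79726692e+02] 0.011944707953381904
stock -3.63 83 [0.5278 0.531  0.5341]
stock -3.69 83 [0.5575 0.5607 0.564 ]
rail -3.5 172 [0.5586 0.5617 0.5647]
rail -3.61 180 [0.577  0.5802 0.5833]
plate 590 ((494.671630859375, -187.45303344726562), (8.00607681274414, 16.613075256347656), 85.85344696044922) [ 486.6265  -191.40732] [ 503.24588 -182.8913 ]
```

Call:
move_arm(
  commands=[
    [[0.15,0,0.03,0,0,0],[0.3,0,0.03,0,0,0],[0.45,0,0.03,0,0,0],[0.6,0,0.03,0,0,0],[0.75,0,0.03,0,0,0],[0.85,0,0.03,0,0,0],[0.95,0,0.03,0,0,0],[1.05,0,0.03,0,0,0],[1.15,0,0.03,0,0,0],[1.25,0,0.03,0,0,0],[1.25,0,0.03,0,0,0]],
  ],
)

```text
time: 22.05
position: [0.5438, -0.246, 0.2079]
tool_rot: [0.729, 0.685, 0.002, 0.001]
ft_force: [0.4, -0.5, -2.3]
grip_width: 0.0114
grip_force: 40.0
```

```bash
python3 chk3.py w14 0
```

```text
[ 0.54376485 -0.24602281  0.20787399] [ 0.4104989  -0.52581006 -2.25312302] [-0.21619747  0.09617978 -0.01077505] [ 8.64599913e+01 -5.20666693e-02  1.79792128e+02] 0.011378654407955886
stock -3.7 83 [0.5303 0.5335 0.5368]
stock -3.74 83 [0.5598 0.563  0.5663]
rail -3.49 57 [0.5615 0.5645 0.5676]
rail -3.61 180 [0.58   0.5832 0.5864]
plate 4556 ((497.33807373046875, -146.4756622314453), (58.49776077270508, 11.15019702911377), 12.376410484313965) [ 467.88132 -157.09433] [ 525.5283  -135.45326]
```

View pics/w14.png

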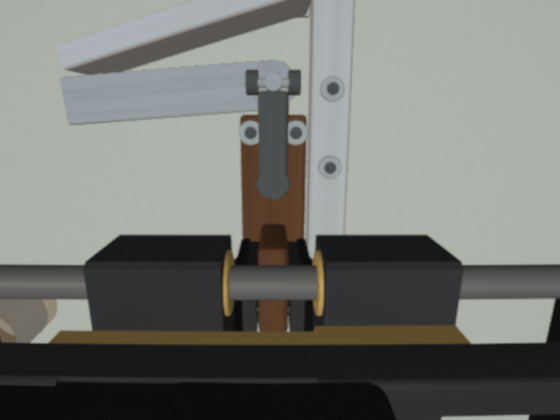

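The plate, from (62,55) to (310,5), is being swung by the blade tip and leans about 12° still. The stock lies along the rail. I advance gently.

Call:
move_arm(
  commands=[
    [[0.08,0,0,0,0,0],[0.16,0,0,0,0,0],[0.24,0,0,0,0,0],[0.3,0,0,0,0,0],[0.34,0,0,0,0,0],[0.34,0,0,0,0,0]],
  ],
)

```text
time: 22.85
position: [0.5446, -0.2327, 0.2079]
tool_rot: [0.729, 0.685, 0.002, 0.001]
ft_force: [-0.3, -0.4, -3.6]
grip_width: 0.0115
grip_force: 40.0
```

Call:
move_arm(
  commands=[
    [[0.025,0,0,0,0,0],[0.05,0,0,0,0,0],[0.05,0,0,0,0,0]],
  ],
)

```text
time: 23.22
position: [0.5447, -0.2308, 0.2079]
tool_rot: [0.729, 0.685, 0.002, 0.001]
ft_force: [0.6, 0.7, -3.9]
grip_width: 0.0115
grip_force: 40.0
```

```bash
python3 chk3.py w15 0
```

```text
[ 0.54474509 -0.23080035  0.207882  ] [ 0.59309873  0.69354836 -3.85570141] [-0.17117164  0.02702628  0.021371  ] [ 8.64469659e+01 -3.67585699e-02  1.79780311e+02] 0.011494536962895945
stock -3.71 83 [0.5314 0.5346 0.5378]
stock -3.72 83 [0.5608 0.5641 0.5673]
rail -1.39 48 [0.5636 0.5648 0.566 ]
rail -3.6 180 [0.581  0.5841 0.5873]
plate 4498 ((495.4028015136719, -136.35382080078125), (60.0250358581543, 10.846981048583984), 2.160827875137329) [ 465.34802 -142.38763] [ 525.5769  -130.09305]
```

Call:
move_arm(
  commands=[
    [[0.025,0,0,0,0,0],[0.05,0,0,0,0,0],[0.05,0,0,0,0,0]],
  ],
)

```text
time: 23.65
position: [0.5449, -0.2287, 0.2079]
tool_rot: [0.729, 0.685, 0.002, 0.001]
ft_force: [0.3, 1.4, -3.1]
grip_width: 0.0117
grip_force: 40.0
```

Call:
move_arm(
  commands=[
    [[0.025,0,0,0,0,0],[0.025,0,0,0,0,0],[0.025,0,0,0,0,0]],
  ],
)

```text
time: 24.02
position: [0.5451, -0.2282, 0.208]
tool_rot: [0.729, 0.685, 0.001, 0.002]
ft_force: [-1.0, -2.5, -2.8]
grip_width: 0.0118
grip_force: 40.0
```

Call:
move_arm(
  commands=[
    [[0.02,0,0,0,0,0],[0.02,0,0,0,0,0],[0.02,0,0,0,0,0]],
  ],
)

```text
time: 24.4
position: [0.5452, -0.2278, 0.2081]
tool_rot: [0.728, 0.685, 0.001, 0.002]
ft_force: [-1.2, -4.6, -3.4]
grip_width: 0.0118
grip_force: 40.0
```

Call:
move_arm(
  commands=[
    [[0.02,0,0.015,0,0,0],[0.02,0,0.015,0,0,0],[0.02,0,0.015,0,0,0],[0.02,0,0.015,0,0,0],[0.02,0,0.015,0,0,0]],
  ],
)

```text
time: 25.02
position: [0.5454, -0.2276, 0.2079]
tool_rot: [0.728, 0.685, 0.001, 0.003]
ft_force: [-1.0, -6.7, -2.0]
grip_width: 0.0119
grip_force: 40.0
```

```bash
python3 chk3.py w16 0
```

```text
[ 0.5453613  -0.22761069  0.20789368] [-1.04272308 -6.67737285 -2.00439455] [-1.18621708  0.34139876  0.10878874] [8.64994139e+01 1.38203917e-01 1.79676314e+02] 0.011877688969314421
stock -3.59 83 [0.5323 0.5354 0.5385]
stock -3.26 83 [0.5618 0.5647 0.5675]
rail -1.72 59 [0.5637 0.5652 0.5667]
rail -3.62 180 [0.5812 0.5843 0.5875]
plate 4470 ((495.27197265625, -134.8693389892578), (60.22319793701172, 10.743914604187012), 0.6985330581665039) [ 465.164   -140.27017] [ 525.44275 -129.43044]
```

Call:
move_arm(
  commands=[
    [[0,0.015,0,0,0,0],[0,0.03,0,0,0,0],[0,0.03,0,0,0,0]],
  ],
)

```text
time: 25.45
position: [0.5462, -0.2276, 0.2078]
tool_rot: [0.728, 0.685, 0.001, 0.002]
ft_force: [-2.8, -6.7, -0.8]
grip_width: 0.0116
grip_force: 40.0
```

Call:
move_arm(
  commands=[
    [[0,0.015,0,0,0,0],[0,0.015,0,0,0,0],[0,0.015,0,0,0,0]],
  ],
)

```text
time: 25.82
position: [0.5467, -0.2276, 0.2078]
tool_rot: [0.728, 0.685, 0.001, 0.002]
ft_force: [-2.4, -7.1, -0.9]
grip_width: 0.0116
grip_force: 40.0
```

Call:
move_arm(
  commands=[
    [[0,0.015,0,0,0,0],[0,0.025,0,0,0,0],[0,0.025,0,0,0,0]],
  ],
)

```text
time: 26.2
position: [0.5473, -0.2277, 0.2078]
tool_rot: [0.728, 0.685, 0.0, 0.002]
ft_force: [-5.0, -7.8, -0.2]
grip_width: 0.0117
grip_force: 40.0
```

```bash
python3 chk3.py w17 0
```

```text
[ 0.54728795 -0.22770885  0.20780579] [-5.03319799 -7.82259795 -0.21491481] [-1.29672689  0.80897175  0.24726274] [8.65480662e+01 1.06062734e-01 1.79851436e+02] 0.011743704032723288
stock -3.25 83 [0.5337 0.5365 0.5394]
stock -3.25 83 [0.5631 0.566  0.5688]
rail -2.71 107 [0.5638 0.5662 0.5685]
rail -3.61 180 [0.5812 0.5843 0.5875]
plate 4450 ((495.2216491699219, -134.83567810058594), (60.03023147583008, 10.719979286193848), 0.7218185663223267) [ 465.23273 -140.38686] [ 525.26025 -129.39224]
```

Call:
move_arm(
  commands=[
    [[0,0.015,0,0,0,0],[0,0.015,0,0,0,0],[0,0.015,0,0,0,0],[0,0.015,0,0,0,0],[0,0.015,0,0,0,0]],
  ],
)

```text
time: 26.88
position: [0.5475, -0.2277, 0.2078]
tool_rot: [0.728, 0.686, -0.0, 0.001]
ft_force: [-5.9, -6.6, 0.5]
grip_width: 0.0115
grip_force: 40.0
```

Call:
move_arm(
  commands=[
    [[-0.01,-0.03,0.01,0,0,0],[-0.02,-0.05,0.02,0,0,0],[-0.02,-0.05,0.02,0,0,0]],
  ],
)

```text
time: 27.25
position: [0.5466, -0.2279, 0.2075]
tool_rot: [0.729, 0.685, 0.001, 0.002]
ft_force: [-2.6, -4.9, 3.9]
grip_width: 0.0119
grip_force: 40.0
```

Call:
move_arm(
  commands=[
    [[0,0,0,0,0,0],[0,0,0,0,0,0],[0,0,0,0,0,0],[0,0,0,0,0,0]],
  ],
  claw=0.1,
)

```text
time: 27.75
position: [0.5464, -0.2268, 0.2063]
tool_rot: [0.729, 0.685, 0.002, 0.001]
ft_force: [-0.2, -0.2, -0.1]
grip_width: 0.0376
grip_force: 0.0
```

Call:
move_arm(
  commands=[
    [[0,0,-0.4,0,0,0],[0,0,-1.2,0,0,0],[0,0,-2.4,0,0,0],[0,0,-2.8,0,0,0],[0,0,-2.8,0,0,0],[0,0,-2.8,0,0,0],[0,0,-2.8,0,0,0]],
  ],
)

```text
time: 28.62
position: [0.5455, -0.2269, 0.3169]
tool_rot: [0.729, 0.685, 0.001, -0.0]
ft_force: [0.2, 0.4, 0.7]
grip_width: 0.0395
grip_force: 0.0
```

```bash
python3 chk3.py w18 0; python3 -c "
from h import *
w=dict(np.load('w18.npz'));P=cloud(w);m=(abs(P[...,2]-.038)<.005)&(abs(P[...,0]-.547)<.02)&(P[...,1]<-.16)&(P[...,1]>-.2);print(m.sum(),P[m].mean(0))"
```

```text
[ 0.5454964  -0.22694133  0.31688745] [0.24418309 0.44796822 0.71792106] [-0.11904957  0.05796056 -0.02200398] [ 8.64422079e+01 -1.28243745e-01  1.79945756e+02] 0.03954859043130896
stock -3.34 90 [0.5337 0.5366 0.5395]
stock -2.89 90 [0.5633 0.5658 0.5684]
rail -2.73 79 [0.5636 0.566  0.5684]
rail -3.57 176 [0.5813 0.5844 0.5875]
plate 1440 ((494.9774169921875, -134.69561767578125), (59.96027374267578, 10.442686080932617), 0.3506012260913849) [ 464.9925  -139.96016] [ 524.95856 -129.32458]
870 [ 0.55110784 -0.17701546  0.03800106]
```

```bash
python3 -c "
from rig import *
print(hand_in())"
```

```text
the job is handed in; nothing more can be done
None
```

I've handed the job in; the hand-in gave back no verdict, so I don't know how it was judged. The last images show the fence within about 0.5° of the sample's angle and the locked gauge standing along the fence's rail, also within about 0.5°, at 28.6 s of the allowed 72 s.

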